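# Lock the lid on the tilted truffle jar

## Task

One of the three truffle jars in the tilted rack stands open and its lid lies on the table. Put the lid on it, push it fully down against its springy seal and then quarter-turn it clockwise until it locks home, then let go. Do not disturb the chocolates, bowl and palette knife nearby.

Things in the scene. Friction and masses are not known exactly. Their poses are not given: they have to be found in the camera images.
- lid: The loose lid, 110 to 230 g: a steel disc 84 mm across, 5 mm thick, a wooden bar on top, a steel plug below, 54 mm across, 12.5 mm deep, tapering to 47 mm at its foot, with two ears. Origin: centre of the plug's underside; z along the lid's axis, up out of the disc; x along the bar. Disc from z = 12.5 to 17.5 mm, bar to 45.5 mm. It starts on its plug on the table, bar up. Either way round (half a turn) fits.
- lid_bar (a point): Centre of the lid's upright wooden grip bar, 31.5 mm above the lid's origin: bar 58 mm long (lid x), 14 mm wide, 28 mm high, at the disc's middle.
- lid_ear (a point): Tip of one of the lid's two steel ears, at the plug's bottom at the lid's +x and -x, in line with the bar: each 10 mm wide, 4 mm high (z = 0 to 4 mm), reaching 33.5 mm from the axis, lower edges bevelled 2 mm. Hidden under the disc from above.
- mouth: Fixed steel bayonet collar, 83 mm across, of the open jar. Origin: centre of the opening in the plane of the lip's top face, 185 mm above the table. z points out of the jar along its axis, which leans 30 degrees from vertical to the rack's front (robot side); x to the rack's back and up the slope; y level, to the side. Bore 59 mm across.
- notch (a point): One of the two notches in the lip, at the mouth's +x and -x, at the lip's top, 33 mm from the axis: 36 degrees wide, out to 75 mm across. The lid's ears go down through them. The lid then rests on the seal with its origin at mouth z = -6 mm.
- seal (a point): Centre of the white silicone ring seal (75 to 82 mm across), at its top, 6.5 mm above the lip. The lid's disc pushes it down: about 2.4 N to start and 2 N more per mm, 6 mm of travel. The lid must be down at mouth z = -11.3 mm or lower (about 13 N; it stops at -12 mm) for its ears to clear the 7 mm deep lip and turn.
- seat (a point): One of two seats under the lip, where an ear ends (33 mm from the axis, 80 degrees clockwise, looking into the jar, from its notch). Kept pushed down, the lid turns clockwise from notch to seat, 80 degrees, up to a stop (3 degrees of play); the other way is blocked. Let up there, the seal lifts the ears 2 mm into the seats: locked, lid origin at mouth z = -9 mm.
- jar: The open glass jar, 90 mm across, 154 mm long, half full of truffles, leaning 30 degrees in its place in the rack; fixed. Origin on the table straight below the centre of its mouth; z up, x to the rack's back. Which of the three places it has varies.
- rack: Fixed plywood rack, 354 mm wide, holding three such jars in a row, 105 mm apart, tilted to its front (robot side). Origin on the table below the mouth of the middle place; x to its back, y along the row. The two other jars are shut, their lids like this one locked on, bars reaching 37 mm above the lips.
- choc_bar: Decorated chocolate bar 150 x 75 x 10 mm lying on the table, loose; origin at the centre of its underside, x along it. Not to be disturbed.
- gift_box: Open cardboard box of four pralines, 100 x 100 x 32 mm, loose; origin at the centre of its underside. Not to be disturbed.
- bowl: White bowl 100 mm across, 45 mm high, loose; origin at the centre of its underside. Not to be disturbed.
- palette_knife: Palette knife 200 mm long, lying on the table, loose; x along it, handle to -x. Not to be disturbed.
Things that resemble listed ones, but are neither listed nor needed, are in the scene too. Leave any blue, green or turquoise look-alike of the lid alone.

How it is judged:
By the outcome, as a careful person would: the job done as asked, in the order asked, and still so for the second after the job is handed in, with the robot touching nothing.
It also fails if it takes over 42 s, if anything falls off the work surface, if the arm or the gripper's body presses on something with over 40 N, if the wrist force passes 120 N, or if a joint passes its speed limit or range.

## Robot

A 6-joint arm with a two-finger parallel gripper is mounted at the origin on the work surface. World frame = base frame: x ahead of the robot, y to its left, z up, the work surface at z = 0. Lengths are in m, angles in rad, forces in N, time in s.
With the tool pointing down it reaches from about 0.325 to 0.775 m from the base axis. Payload 9.3 kg.
Tool frame: the origin (TCP) lies midway between the tips of the shut fingers; the grasp point (between the pads) lies 19 mm behind it; z points along the fingers, y is the line along which they close (so a half turn about z gives the same grasp; the last joint's range is limited). The gripper opens to 85 mm and grips with 20 to 120 N. Pads are 22 mm wide; open, the fingers measure 114 mm over their backs; the gripper's body (76 mm by 85 mm) begins 54 mm behind the grasp point. The pads swing forward as they close: fully open they stand 13 mm farther back than shut.
Start: joints at [1.174, 0.259, 0.021, 1.334, 0, 1.418], TCP at [0.133, 0.534, 0.231] pointing down, gripper open.
Joint ranges: [-3.04, 3.04], [-0.91, 1.82], [-1.04, 1.36], [-1.92, 1.95], [-1.52, 1.45], [-3.14, 3.14]. Speed limits (rad/s): [2.22, 2.22, 2.79, 3.14, 3.14, 3.14].

## Interface

Orientations are given as [roll, pitch, yaw] about the fixed x, y, z axes, in that order (R = Rz(yaw) Ry(pitch) Rx(roll)).
In Python, from station import * gives the robot as it stands.
- The arm moves only by the tool carry_out, never from a script. Its argument "deltas" is one flat list of numbers, 7 for each row, row after row: the turn, a rotation vector about the tool's x, y, z in rad, then the shift along the tool's x, y, z in units of 50 mm (1.0 is 50 mm), then the opening, from -1 (shut) to 1 (fully open). In form: [wx, wy, wz, dx, dy, dz, gripper, wx, wy, wz, dx, dy, dz, gripper, ...]. A call has 1 to 8 rows; each row shifts and turns the commanded pose from where the row before left it, along the tool's axes as they then stand; what a row does not reach is not made up. A row lasts 1/8 s, in which the tool goes at most 62.5 mm and 10.7 degrees, less where a joint would pass 70% of its speed; a pose out of reach is approached as far as the arm can. A call is refused whole if a number of a shift passes 1 or a number of a turn 0.188, either way. A call with a gripper value outside its range is refused whole. The fingers move at their own pace and stop on an object; "squeeze" is the grip in N (left out, the last holds). Time passes only in rows, so rows that do not move let the fingers close. It gives the time, the measured TCP pose, the force, the opening and the grip force at its end, in the units of the state.
- get_obs(): the state, without advancing time (a new reading comes with each control period).
- get_image(name): name is "scene" or "top" or "wrist"; returns a dict with "img" (420x560x3 uint8, blue, green, red), "depth" (420x560 float32, m along the optical axis (not along the pixel's ray), 0 where there is no reading), "K" (3x3 intrinsics, pixels), "rvec" (rotation vector, rad) and "tvec" (3), from world to camera coordinates, as OpenCV has them; the wrist camera has in their place "tool_from_camera" (4x4, takes a point from camera to tool coordinates, whose origin is the TCP and whose axes are the flange's). Camera axes: x right, y down, z forward; pixel columns grow to the right and rows downward; lengths in m; the calibration is good to about 2 mm. A picture is of the moment at which its call begins: read the wrist's pose just before it.
- hand_in(): hands the job in; it is judged then, once.
Trained networks look in a picture, given as the dict that the camera call returned (one of the last four; its "shot" number tells which), for a name from the list of things; names that differ only in an ending like _2 or _b are one class to them, and where a whole thing is asked for, a point or a joint stands for the part that bears it (a point fixed in the world has none). Each returns a list of dicts, best first, with "conf" (0 to 1); they miss things now and then, are a little off and sometimes report something else, mostly with a low value. They report only what shows in the picture. A call takes as long as a camera call. They do not tell look-alikes from the thing itself.
- look_for(picture, thing): "box" ([left, top, width, height] in pixels, round what is visible of it).
- regions_of(picture, thing): "mask" (420x560 bool, what is visible of it) and "box" ([left, top, width, height] in pixels, round what is visible of it).
- place_of(picture, thing): "location" ([column, row] in pixels: a listed point, or the origin of a listed thing).
The state is a dict: "time": time; "joint_positions": joint angles; "dq": joint speeds; "joint_torque": joint torques, N m; "tcp_pos": TCP position; "ee_rot": TCP orientation; "ft_force": force on the tool from outside, world axes, zero at the start; "wrist_torque": the same for the moment, N m; "opening": finger opening in m; "grasp_force": force on a finger pad.
Only numpy, scipy, OpenCV 4.12 (cv2) and the standard library are available. Lean on these libraries where they do the work, as an engineer would, in place of code of your own. Each camera call takes 0.05 s, during which the arm holds its last target. There are 200 camera calls.

## Working session

There is one attempt and no reset: what is moved stays moved. The work goes in short steps, Python scripts to look and compute and a tool call to move; the robot and the scene stay as the last step left them, time stands still between calls to the robot, and variables do not carry over. Pictures are saved under pics/ and viewed, at most 10 in all, crops included, and the job is handed in when it is done.

Besides the shell and the picture viewer there is one more tool, called after "Emit:" as name(argument=value, ...) on one line, values as JSON. carry_out: Moves the arm, as the interface text tells. Its arguments: {"type":"object","properties":{"deltas":{"type":"array","items":{"type":"number"}},"squeeze":{"type":"number"}},"required":["deltas"]}

```bash
mkdir -p pics; ls
cat > h.py <<'E'
from station import *
import numpy as np, cv2
from scipy.spatial.transform import Rotation as R
def cam(p, o=None):
    if 'rvec' in p:
        Rm=cv2.Rodrigues(np.array(p['rvec'],float))[0]; t=np.array(p['tvec'],float).ravel()
        return Rm.T, -Rm.T@t
    T=np.array(p['tool_from_camera']); Rt=R.from_euler('xyz',o['ee_rot']).as_matrix()
    return Rt@T[:3,:3], Rt@T[:3,3]+np.array(o['tcp_pos'])
def ray(p,uv,o=None):
    A,c=cam(p,o); d=np.linalg.inv(p['K'])@[uv[0],uv[1],1]
    return c,A@d
def at_z(p,uv,z,o=None):
    c,d=ray(p,uv,o); return c+d*(z-c[2])/d[2]
def cloud(p,mask,o=None):
    v,u=np.nonzero(mask&(p['depth']>0)); dd=p['depth'][v,u]
    A,c=cam(p,o); P=(np.linalg.inv(p['K'])@np.vstack([u,v,np.ones_like(u)]))*dd
    return (A@P).T+c
E
cat > a.py <<'E'
from h import *
for n in ['scene','top']:
    p=get_image(n); cv2.imwrite(f'pics/{n}0.png',p['img'])
    for t in ['lid','lid_bar','mouth','notch','rack','jar','seal']:
        for r in place_of(p,t)[:4]:
            u,v=r['location']; z={'lid':0,'lid_bar':.0315,'mouth':.185,'notch':.185,'seal':.19}.get(t,0)
            print(n,t,round(r['conf'],2),np.round([u,v]),np.round(at_z(p,[u,v],z),3))
E
python3 a.py
```

```text
pics
scene lid 0.97 [225. 208.] [ 0.456 -0.21   0.   ]
scene lid 0.83 [263. 218.] [ 0.45  -0.085  0.   ]
scene lid 0.77 [266. 186.] [ 0.329 -0.122  0.   ]
scene lid 0.67 [299. 230.] [0.456 0.034 0.   ]
scene lid_bar 0.92 [300. 224.] [0.457 0.035 0.032]
scene lid_bar 0.8 [268. 179.] [ 0.325 -0.117  0.032]
scene lid_bar 0.79 [265. 212.] [ 0.448 -0.078  0.032]
scene lid_bar 0.7 [223. 204.] [ 0.467 -0.208  0.032]
scene mouth 0.63 [333. 265.] [0.65  0.181 0.185]
scene mouth 0.32 [252. 227.] [ 0.614 -0.047  0.185]
scene mouth 0.21 [330. 296.] [0.734 0.198 0.185]
scene notch 0.85 [340. 268.] [0.651 0.197 0.185]
scene seal 0.73 [336. 258.] [0.631 0.182 0.19 ]
top lid 0.92 [304. 243.] [ 0.462 -0.079  0.   ]
top lid 0.91 [342. 244.] [ 0.459 -0.198  0.   ]
top lid 0.84 [268. 243.] [0.462 0.034 0.   ]
top lid 0.68 [314. 281.] [ 0.344 -0.108  0.   ]
top lid_bar 0.89 [346. 241.] [ 0.465 -0.205  0.032]
top lid_bar 0.66 [307. 244.] [ 0.455 -0.087  0.032]
top lid_bar 0.57 [314. 281.] [ 0.342 -0.108  0.032]
top mouth 0.7 [214. 168.] [0.649 0.181 0.185]
top mouth 0.66 [223. 162.] [0.668 0.157 0.185]
top notch 0.75 [212. 161.] [0.67  0.19  0.185]
top rack 0.65 [257. 181.] [0.662 0.072 0.   ]
top jar 0.73 [223. 184.] [0.649 0.181 0.   ]
top jar 0.25 [308. 243.] [ 0.461 -0.09   0.   ]
top seal 0.85 [214. 168.] [0.647 0.182 0.19 ]
```

Run:
```python
import cv2,numpy as np
a=cv2.imread('pics/scene0.png')[150:360,150:430];b=cv2.imread('pics/top0.png')[110:320,150:430]
cv2.imwrite('pics/c0.png',np.vstack([cv2.resize(a,(400,300),interpolation=2),cv2.resize(b,(400,300),interpolation=2)]))
cv2.imwrite('pics/c1.png',cv2.resize(b,(800,600),interpolation=2))
```

```text
(no output)
```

View pics/scene0.png

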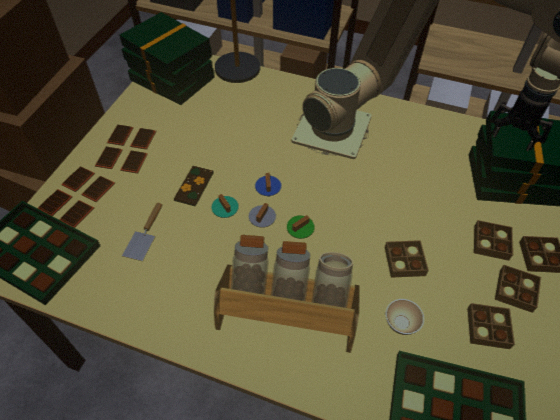

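View pics/c1.png

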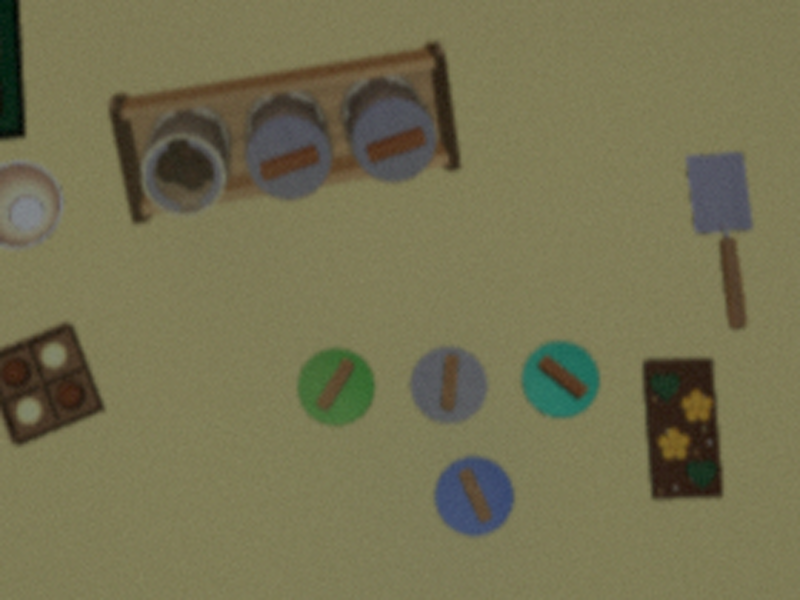

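The grey-steel lid is at scene (263,214) / top (307,244). The look-alikes are green (scene 300,227), turquoise (225,206) and blue (267,184). Only the grey one fits "steel", and the enlarged crop confirms it. The open jar is the left place, at top (214,168). First I'll set up a move planner and a mouth viewing pose.

```bash
cat >> h.py <<'E'
def mouthR(psi):
    b=np.pi/6; return (R.from_euler('z',psi)*R.from_euler('y',-b)).as_matrix()  # cols x,y,z
def plan(Rt,pt,N=None,start=None):
    o=get_obs() if start is None else start
    R0=R.from_euler('xyz',o['ee_rot']); p0=np.array(o['tcp_pos'])
    w=(R0.inv()*R.from_matrix(Rt)).as_rotvec(); d=np.array(pt)-p0
    n=N or int(np.ceil(max(np.abs(w).max()/.17,np.linalg.norm(d)/.045,1)))
    print('rows',n,'w',np.round(w/n,3),'dist',round(np.linalg.norm(d),3))
    for i in range(n):
        Ri=R0*R.from_rotvec(w*i/n); s=Ri.inv().apply(d/n)/.05
        print(', '.join(f'{x:g}' for x in np.r_[np.round(w/n,3),np.round(s,2)]))
def toolR(z,y):
    z=np.array(z)/np.linalg.norm(z); y=np.array(y)/np.linalg.norm(y); return np.c_[np.cross(y,z),y,z]
E
python3 - <<'E'
from h import *
o=get_obs(); print({k:np.round(v,3) for k,v in o.items()})
print(np.round(R.from_euler('xyz',o['ee_rot']).as_matrix(),2))
p=get_image('wrist'); print(p['K'],np.round(p['tool_from_camera'],3))
# rack yaw from lids/bars & rack mask in top cloud
p=get_image('top')
m=regions_of(p,'rack')[0]['mask']; c=cloud(p,m); c=c[c[:,2]>.02]
print(cv2.minAreaRect(c[:,:2].astype(np.float32)), np.round(np.ptp(c,axis=0),3))
M=mouthR(np.radians(9)); pm=np.array([.649,.181,.185])
for s in (1,-1):
    plan(toolR(-M[:,2],s*M[:,1]),pm+.17*M[:,2])
E
```

```text
{'time': np.float64(0.8), 'joint_positions': array([1.174, 0.259, 0.021, 1.334, 0.   , 1.418]), 'dq': array([-0.001, -0.001, -0.002,  0.001,  0.   , -0.001]), 'joint_torque': array([ 2.0000e-03, -5.5532e+01,  3.4471e+01,  1.0000e-03, -0.0000e+00,
       -0.0000e+00]), 'tcp_pos': array([0.133, 0.534, 0.231]), 'ee_rot': array([ 3.142, -0.   ,  2.898]), 'ft_force': array([-0.049,  0.485, -0.773]), 'wrist_torque': array([-0.001, -0.007,  0.037]), 'grasp_force': np.float64(0.0), 'opening': np.float64(0.085)}
[[-0.97  0.24 -0.  ]
 [ 0.24  0.97  0.  ]
 [ 0.    0.   -1.  ]]
[[357.11338678   0.         281.09025434]
 [  0.         357.11338678 212.25626014]
 [  0.           0.           1.        ]] [[ 0.    -0.958 -0.287  0.072]
 [ 1.     0.     0.    -0.   ]
 [-0.    -0.287  0.958 -0.142]
 [ 0.     0.     0.     1.   ]]
((0.7137693762779236, 0.08901365846395493), (0.16016092896461487, 0.35465267300605774), 10.034713745117188) [0.209 0.37  0.168]
rows 13 w [-0.008 -0.04  -0.03 ] dist 0.575
-0.008, -0.04, -0.03, -0.78, -0.39, -0.16
-0.008, -0.04, -0.03, -0.77, -0.41, -0.13
-0.008, -0.04, -0.0
[... 415 characters left out ...]
 -0.64, 0.13
rows 16 w [-0.044  0.009  0.166] dist 0.575
-0.044, 0.009, 0.166, -0.63, -0.31, -0.13
-0.044, 0.009, 0.166, -0.68, -0.2, -0.14
-0.044, 0.009, 0.166, -0.7, -0.08, -0.16
-0.044, 0.009, 0.166, -0.7, 0.05, -0.16
-0.044, 0.009, 0.166, -0.68, 0.17, -0.16
-0.044, 0.009, 0.166, -0.64, 0.29, -0.16
-0.044, 0.009, 0.166, -0.58, 0.39, -0.15
-0.044, 0.009, 0.166, -0.51, 0.49, -0.14
-0.044, 0.009, 0.166, -0.42, 0.57, -0.12
-0.044, 0.009, 0.166, -0.32, 0.64, -0.09
-0.044, 0.009, 0.166, -0.2, 0.69, -0.07
-0.044, 0.009, 0.166, -0.09, 0.71, -0.04
-0.044, 0.009, 0.166, 0.03, 0.72, -0
-0.044, 0.009, 0.166, 0.15, 0.7, 0.03
-0.044, 0.009, 0.166, 0.26, 0.67, 0.06
-0.044, 0.009, 0.166, 0.37, 0.61, 0.09
```

Emit:
carry_out(deltas=[-0.008,-0.04,-0.03,-0.78,-0.39,-0.16,1,-0.008,-0.04,-0.03,-0.77,-0.41,-0.13,1,-0.008,-0.04,-0.03,-0.77,-0.43,-0.1,1,-0.008,-0.04,-0.03,-0.76,-0.45,-0.07,1,-0.008,-0.04,-0.03,-0.75,-0.47,-0.05,1,-0.008,-0.04,-0.03,-0.73,-0.5,-0.02,1,-0.008,-0.04,-0.03,-0.72,-0.52,0,1,-0.008,-0.04,-0.03,-0.7,-0.54,0.03,1])

```text
time: 1.95
tcp_pos: [0.3998, 0.3073, 0.2944]
ee_rot: [3.116, 0.326, 3.137]
ft_force: [0.7, -0.4, -1.6]
opening: 0.0853
grasp_force: 0.0
```

Emit:
carry_out(deltas=[-0.008,-0.04,-0.03,-0.68,-0.56,0.05,1,-0.008,-0.04,-0.03,-0.66,-0.58,0.07,1,-0.008,-0.04,-0.03,-0.64,-0.6,0.09,1,-0.008,-0.04,-0.03,-0.62,-0.62,0.11,1,-0.008,-0.04,-0.03,-0.6,-0.64,0.13,1,0,0,0,0,0,0,1])

```text
time: 2.7
tcp_pos: [0.5658, 0.1656, 0.3338]
ee_rot: [-3.14, 0.528, -2.989]
ft_force: [0.1, 0.1, 0.2]
opening: 0.0856
grasp_force: 0.0
```

Run:
```python
from h import *
o=get_obs(); print(o['time'],np.round(o['tcp_pos'],4),np.round(o['ee_rot'],3),np.round(o['joint_positions'],2))
p=get_image('wrist'); cv2.imwrite('pics/w1.png',p['img'])
np.savez('w1.npz',depth=p['depth'],img=p['img'],K=p['K'],T=p['tool_from_camera'],pos=o['tcp_pos'],rot=o['ee_rot'])
for t in ['mouth','notch','seal']:
    for r in place_of(p,t)[:3]:
        print(t,round(r['conf'],2),np.round(r['location'],1),np.round(at_z(p,r['location'],.185,o),4))
r=regions_of(p,'seal')
for q in r[:2]: print('seal',q['conf'],q['box'],q['mask'].sum())
np.save('seal.npy',r[0]['mask']) if r else None
```

```text
2.7 [0.5658 0.1656 0.3338] [-3.14   0.528 -2.989] [ 0.14 -0.02 -0.19  0.88  0.   -0.01]
notch 0.6 [286.8 216.7] [0.6868 0.1892 0.185 ]
seal 0.6 [241.4, 137.1, 90.9, 91.2] 3751
```

View pics/w1.png

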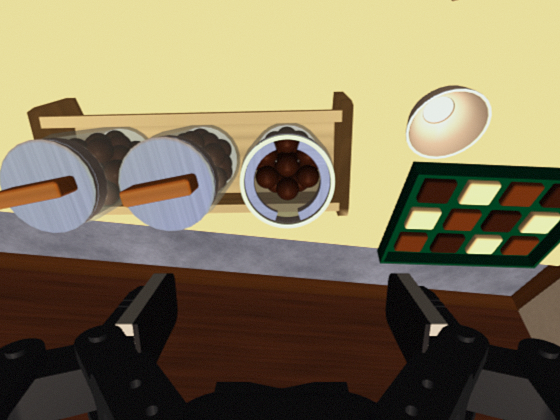

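The wrist view shows the open mouth at (288,181), with notches at (287,145) and (287,215). The bars of the shut lids run across at left. Next I'll fit the seal's circle.

Run:
```python
from h import *
from scipy.optimize import least_squares
w=np.load('w1.npz'); p={'depth':w['depth'],'K':w['K'],'tool_from_camera':w['T']}; o={'tcp_pos':w['pos'],'ee_rot':w['rot']}
A,c=cam(p,o); K=p['K']
m=np.load('seal.npy').astype(np.uint8)
cs,_=cv2.findContours(m,cv2.RETR_EXTERNAL,cv2.CHAIN_APPROX_NONE); ct=max(cs,key=len)[:,0,:].astype(float)
e=cv2.fitEllipse(ct.astype(np.float32)); print('mask ellipse',e)
g=cv2.cvtColor(w['img'],cv2.COLOR_BGR2HSV); sub=((g[...,1]<60)&(g[...,2]>190)).astype(np.uint8); sub[:, :235]=0; sub[:,340:]=0; sub[:130]=0; sub[232:]=0
cs,_=cv2.findContours(sub,cv2.RETR_EXTERNAL,cv2.CHAIN_APPROX_NONE); ct2=cv2.convexHull(max(cs,key=len))[:,0,:]
print('white ellipse',cv2.fitEllipse(ct2.astype(np.float32)),sub.sum())
ring=sub.astype(bool)
C=cloud(p,ring,o); cen=np.median(C,0)
for _ in range(3):
    n=np.linalg.svd(C-C.mean(0))[2][2]; n*=np.sign(n[2]); d=(C-C.mean(0))@n; C=C[abs(d)<.004]
print('normal',np.round(n,3),'tilt',np.degrees(np.arccos(n[2])),'psi',np.degrees(np.arctan2(-n[1],-n[0])),len(C))
def proj(P): q=(P-c)@A; q=q@K.T; return q[:,:2]/q[:,2:]
t=np.linspace(0,2*np.pi,120,endpoint=False)
for psi in (10,):
  M=mouthR(np.radians(psi))
  for E in (ct,ct2.astype(float)):
    def f(x):
        P=np.array([x[0],x[1],.185])+M[:,2]*.005+x[2]*(np.outer(np.cos(t),M[:,0])+np.outer(np.sin(t),M[:,1])); Q=proj(P)
        return np.linalg.norm(E[:,None]-Q[None],axis=2).min(1)
    s=least_squares(f,[.65,.18,.041],diff_step=1e-4); print(psi,np.round(s.x,4),np.sqrt(np.mean(s.fun**2)))
  print('cloud centre to mouth:',np.round(((C.max(0)+C.min(0))/2-M[:,2]*.0065),4))
```

```text
mask ellipse ((286.83465576171875, 180.82814025878906), (94.39066314697266, 95.62645721435547), 28.852214813232422)
white ellipse ((286.8688049316406, 181.2932586669922), (93.52368927001953, 95.22750091552734), 91.1440658569336) 2583
normal [-0.401 -0.128  0.907] tilt 24.868234944311222 psi 17.673560562174234 1500
10 [0.6413 0.1816 0.0416] 0.9782922646485626
10 [0.6419 0.1817 0.0414] 0.6886585612614278
cloud centre to mouth: [0.6409 0.1822 0.1791]
```

Run:
```python
from h import *
plan(toolR([0,0,-1],[.09,.996,0]),[.455,-.082,.15],8)
```

```text
rows 8 w [0.008 0.065 0.03 ] dist 0.329
0.008, 0.065, 0.03, 0.55, -0.58, 0.21
0.008, 0.065, 0.03, 0.51, -0.59, 0.25
0.008, 0.065, 0.03, 0.48, -0.6, 0.29
0.008, 0.065, 0.03, 0.44, -0.61, 0.33
0.008, 0.065, 0.03, 0.4, -0.62, 0.36
0.008, 0.065, 0.03, 0.36, -0.63, 0.39
0.008, 0.065, 0.03, 0.31, -0.64, 0.41
0.008, 0.065, 0.03, 0.26, -0.64, 0.44
```

Emit:
carry_out(deltas=[0.008,0.065,0.03,0.55,-0.58,0.21,1,0.008,0.065,0.03,0.51,-0.59,0.25,1,0.008,0.065,0.03,0.48,-0.6,0.29,1,0.008,0.065,0.03,0.44,-0.61,0.33,1,0.008,0.065,0.03,0.4,-0.62,0.36,1,0.008,0.065,0.03,0.36,-0.63,0.39,1,0.008,0.065,0.03,0.31,-0.64,0.41,1,0.008,0.065,0.03,0.26,-0.64,0.44,1])

```text
time: 3.95
tcp_pos: [0.4555, -0.0821, 0.1494]
ee_rot: [-3.141, 0.003, 3.052]
ft_force: [0.5, -0.3, -0.3]
opening: 0.0853
grasp_force: 0.0
```

Emit:
carry_out(deltas=[0,0,0,0,0,0,1,0,0,0,0,0,0,1])

```text
time: 4.2
tcp_pos: [0.4562, -0.0813, 0.1502]
ee_rot: [3.141, 0.005, 3.052]
ft_force: [0.0, 0.6, -0.1]
opening: 0.0852
grasp_force: 0.0
```

Run:
```python
from h import *
o=get_obs(); print(o['time'],np.round(o['tcp_pos'],4),np.round(o['ee_rot'],3))
p=get_image('wrist'); cv2.imwrite('pics/w2.png',p['img'])
for t in ['lid','lid_bar']:
    for r in place_of(p,t)[:3]:
        print(t,round(r['conf'],2),np.round(r['location'],1),np.round(at_z(p,r['location'],.0315 if t=='lid_bar' else 0,o),4))
for t in ('lid','lid_bar'):
  for q in regions_of(p,t)[:2]: print(t,q['conf'],q['box'],q['mask'].sum())
q=regions_of(p,'lid')
best=min(q,key=lambda q:abs(q['box'][0]+q['box'][2]/2-280))
C=cloud(p,best['mask'],o); print(np.round(np.percentile(C[:,2],[5,50,95]),4))
d=C[(C[:,2]>.012)&(C[:,2]<.022)]; print('disc',np.round((np.percentile(d,1,axis=0)+np.percentile(d,99,axis=0))/2,4),cv2.minEnclosingCircle(d[:,:2].astype(np.float32)))
b=C[C[:,2]>.042]; print('bar',cv2.minAreaRect(b[:,:2].astype(np.float32)),len(b))
```

```text
4.2 [ 0.4562 -0.0813  0.1502] [3.141 0.005 3.052]
lid 0.97 [222.9  45.7] [ 0.3385 -0.1147  0.    ]
lid 0.84 [132.2 214.9] [ 0.4633 -0.2103  0.    ]
lid 0.73 [416.6 180.1] [0.4544 0.032  0.    ]
lid_bar 0.94 [215.3  34.1] [ 0.3359 -0.1145  0.0315]
lid_bar 0.79 [272.  203.9] [ 0.4555 -0.0884  0.0315]
lid_bar 0.67 [438.8 185.5] [0.4524 0.037  0.0315]
lid 0.96 [225.7, 149.4, 100.3, 100.6] 8338
lid 0.9 [160.9, 2.6, 121.0, 101.5] 10233
lid_bar 0.85 [73.7, 169.9, 109.5, 98.7] 8089
lid_bar 0.76 [221.2, 143.8, 107.6, 103.7] 8311
[0.0157 0.0174 0.0454]
disc [ 0.4557 -0.0867  0.0169] ((0.45660942792892456, -0.08690983057022095), 0.04207701236009598)
bar ((0.45621564984321594, -0.08699515461921692), (0.01369782630354166, 0.057479243725538254), 84.99359893798828) 1438
```

View pics/w2.png

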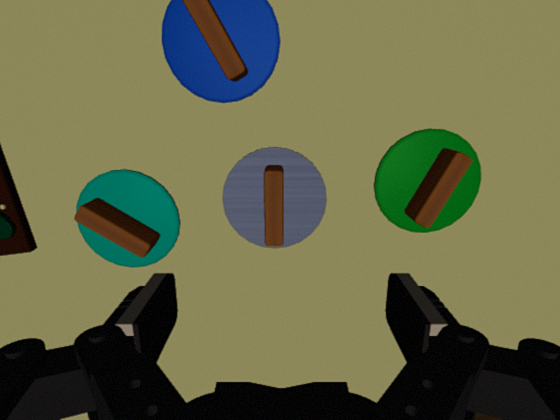

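The grey steel lid is centred at (274,198), with its bar upright in the image. Measured position is (0.456, -0.087) with a yaw of about -5°, and depth and network agree. I'll descend and grip.

Emit:
carry_out(deltas=[0,0,0,0,-0.11,0,1,0,0,0,0,0,0.7,1,0,0,0,0,0,0.7,1,0,0,0,0,0,0.6,1,0,0,0,0,0,0.4,1,0,0,0,0,0,0.2,1,0,0,0,0,0,0,0.3], squeeze=110)

```text
time: 5.38
tcp_pos: [0.4558, -0.0876, 0.0196]
ee_rot: [3.141, 0.004, 3.051]
ft_force: [0.4, -0.5, -0.5]
opening: 0.07
grasp_force: 0.0
```

Emit:
carry_out(deltas=[0,0,0,0,0,0,-1,0,0,0,0,0,0,-1,0,0,0,0,0,0,-1,0,0,0,0,0,0,-1,0,0,0,0,0,0,-1,0,0,0,0,0,0,-1])

```text
time: 6.12
tcp_pos: [0.4563, -0.0877, 0.0206]
ee_rot: [-3.141, 0.005, 3.051]
ft_force: [-1.2, -0.0, 7.6]
opening: 0.0119
grasp_force: 107.6
```

Emit:
carry_out(deltas=[0,0,0,0,0,-0.4,-1,0,0,0,0,0,-0.8,-1,0,0,0,0,0,-0.9,-1,0,0,0,0,0,-0.9,-1,0,0,0,0,0,-0.9,-1,0,0,0,0,0,-0.5,-1])

```text
time: 6.88
tcp_pos: [0.4553, -0.0875, 0.2422]
ee_rot: [-3.141, 0.007, 3.051]
ft_force: [0.1, -0.0, -2.4]
opening: 0.0117
grasp_force: 107.4
```

Run:
```python
from h import *
o=get_obs(); print(o['opening'],o['grasp_force'],np.round(o['ft_force'],1))
M=mouthR(np.radians(10)); pm=np.array([.6415,.1818,.185])
plan(toolR(-M[:,2],M[:,1]),pm+.10*M[:,2],8)
p=get_image('wrist');cv2.imwrite('pics/w3.png',p['img'])
```

```text
0.011677386513147796 107.40381360054016 [ 0.1 -0.  -2.4]
rows 8 w [-0.009 -0.064 -0.032] dist 0.296
-0.009, -0.064, -0.032, -0.28, 0.68, -0.07
-0.009, -0.064, -0.032, -0.31, 0.67, -0.05
-0.009, -0.064, -0.032, -0.33, 0.66, -0.02
-0.009, -0.064, -0.032, -0.35, 0.65, 0.01
-0.009, -0.064, -0.032, -0.37, 0.64, 0.04
-0.009, -0.064, -0.032, -0.39, 0.63, 0.07
-0.009, -0.064, -0.032, -0.4, 0.61, 0.1
-0.009, -0.064, -0.032, -0.42, 0.6, 0.13
```

View pics/w3.png

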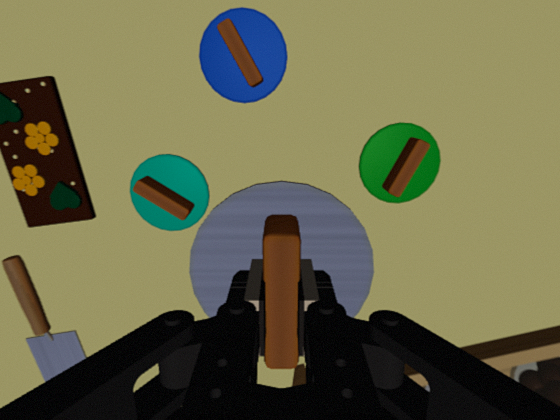

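The lid is held squarely: bar at (282,290), disc centred near column 282. Next is the pre-insert pose.

Emit:
carry_out(deltas=[-0.009,-0.064,-0.032,-0.28,0.68,-0.07,-1,-0.009,-0.064,-0.032,-0.31,0.67,-0.05,-1,-0.009,-0.064,-0.032,-0.33,0.66,-0.02,-1,-0.009,-0.064,-0.032,-0.35,0.65,0.01,-1,-0.009,-0.064,-0.032,-0.37,0.64,0.04,-1,-0.009,-0.064,-0.032,-0.39,0.63,0.07,-1,-0.009,-0.064,-0.032,-0.4,0.61,0.1,-1,-0.009,-0.064,-0.032,-0.42,0.6,0.13,-1])

```text
time: 7.92
tcp_pos: [0.5918, 0.1745, 0.2677]
ee_rot: [3.138, 0.521, -2.97]
ft_force: [0.1, 0.1, -1.3]
opening: 0.0119
grasp_force: 107.5
```

Emit:
carry_out(deltas=[0,0,0,0,0,0,-1,0,0,0,0,0,0,-1])

```text
time: 8.18
tcp_pos: [0.5913, 0.1732, 0.2676]
ee_rot: [3.138, 0.518, -2.971]
ft_force: [-0.5, 0.2, -2.1]
opening: 0.0117
grasp_force: 107.7
```

```bash
cat > st.py <<'E'
from h import *
def st(psi=10,pm=(.6415,.1818,.185)):
    o=get_obs(); M=mouthR(np.radians(psi)); Rt=R.from_euler('xyz',o['ee_rot']).as_matrix()
    print('t',o['time'],'grip',round(o['opening'],4),round(o['grasp_force']))
    print('lid in mouth mm',np.round(1000*M.T@(np.array(o['tcp_pos'])+.0206*Rt[:,2]-pm),1),'F mouth',np.round(M.T@o['ft_force'],1),'T mouth',np.round(M.T@o['wrist_torque'],2))
    T0=toolR(-M[:,2],M[:,1]); print('rot from nominal deg (tool)',np.round(np.degrees(R.from_matrix(T0.T@Rt).as_rotvec()),2),'j',np.round(o['joint_positions'],2))
    return o,M,Rt
if __name__=='__main__': st()
E
python3 - <<'E'
from st import *
o,M,Rt=st()
plan(toolR(-M[:,2],M[:,1]),np.array([.6415,.1818,.185])+(.0206+.025)*M[:,2],3)
p=get_image('scene'); cv2.imwrite('pics/s4.png',cv2.resize(p['img'][190:340,200:400],(800,600),interpolation=2))
E
```

```text
t 8.175 grip 0.0117 108
lid in mouth mm [-2.9  0.3 76.5] F mouth [-1.5  0.2 -1.6] T mouth [-0.07  0.6  -0.  ]
rot from nominal deg (tool) [-0.11  0.33  0.18] j [ 0.14  0.04 -0.28  0.73  0.02 -0.03]
rows 3 w [ 0.001 -0.002 -0.001] dist 0.052
0.001, -0.002, -0.001, -0.02, -0, 0.34
0.001, -0.002, -0.001, -0.02, -0, 0.34
0.001, -0.002, -0.001, -0.02, -0, 0.34
```

View pics/s4.png

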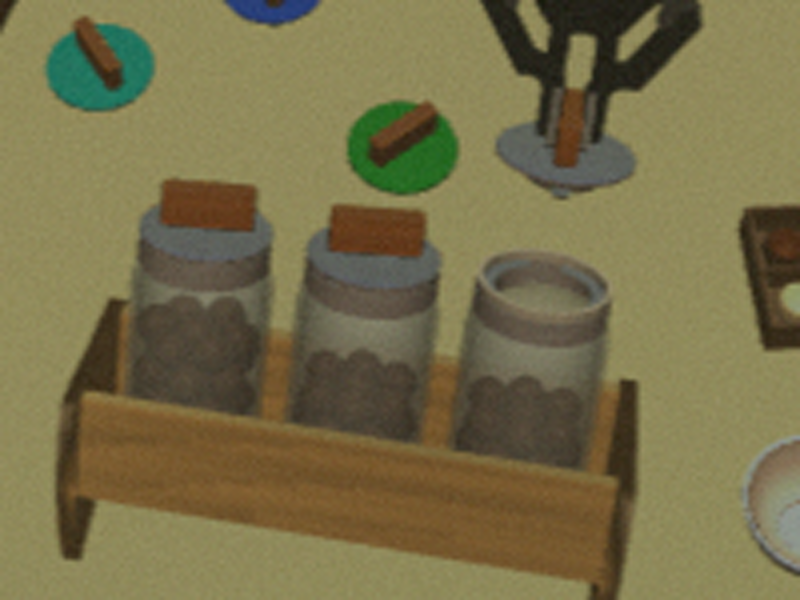

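The scene crop shows the lid held bar-up, in front of the open mouth at (543,290). I'll cross-check the mouth's x in the first top picture with the same circle fit.

Run:
```python
from h import *
from scipy.optimize import least_squares
M=mouthR(np.radians(10)); t=np.linspace(0,2*np.pi,120,endpoint=False)
for n,(u,v) in {'top':(214,168),'scene':(335,262)}.items():
    p=get_image(n); A,c=cam(p); K=p['K']; p0=dict(p); 
    img=cv2.imread(f'pics/{n}0.png'); x0,y0=u-22,v-22; s=8
    g=cv2.resize(cv2.GaussianBlur(img,(3,3),0)[y0:y0+44,x0:x0+44],None,fx=s,fy=s,interpolation=cv2.INTER_CUBIC).astype(float)
    g=g[...,0]  # blue: white ring bright, yellow table dark
    def proj(P): q=(P-c)@A; q=q@K.T; return q[:,:2]/q[:,2:]
    def score(x,y):
        sc=0
        for r,wt in ((.0395,1),(.047,-.5),(.033,-.5)):
            P=np.array([x,y,.185])+M[:,2]*.005+r*(np.outer(np.cos(t),M[:,0])+np.outer(np.sin(t),M[:,1])); Q=(proj(P)-[x0,y0]+.5)*s-.5
            sc+=wt*cv2.remap(g.astype(np.float32),Q[:,:1].astype(np.float32),Q[:,1:].astype(np.float32),1).mean()
        return sc
    G=[(score(x,y),x,y) for x in np.arange(.63,.665,.001) for y in np.arange(.17,.195,.001)]
    for q in sorted(G)[-4:]: print(n,np.round(q,4))
```

```text
top [15.2963  0.641   0.184 ]
top [15.4567  0.64    0.184 ]
top [15.5433  0.641   0.183 ]
top [15.7707  0.64    0.183 ]
scene [9.0909 0.641  0.192 ]
scene [9.1141 0.642  0.193 ]
scene [9.2665 0.642  0.192 ]
scene [9.3008 0.643  0.192 ]
```

Emit:
carry_out(deltas=[0,-0.006,-0.003,-0.06,0,0.4,-1,0,0,0,0,0,0.4,-1,0,0,0,0,0,0.3,-1,0,0,0,0,0,0.2,-1,0,0,0,0,0,0,-1])

```text
time: 8.95
tcp_pos: [0.6264, 0.1794, 0.2129]
ee_rot: [3.139, 0.524, -2.968]
ft_force: [-0.4, 0.6, -0.5]
opening: 0.0119
grasp_force: 107.7
```

```bash
python3 st.py
```

```text
t 8.95 grip 0.0119 108
lid in mouth mm [ 0.8  0.3 11.2] F mouth [-0.6  0.6 -0.3] T mouth [-0.01  0.66 -0.05]
rot from nominal deg (tool) [-0.1  -0.05  0.03] j [ 0.14  0.13 -0.33  0.58  0.02 -0.03]
```

Aligned at 11 mm above the lip. I'll descend gently.

Emit:
carry_out(deltas=[0,0,0,0.02,0,0.1,-1,0,0,0,0,0,0.1,-1,0,0,0,0,0,0.06,-1,0,0,0,0,0,0,-1])

```text
time: 9.45
tcp_pos: [0.632, 0.1806, 0.2017]
ee_rot: [3.14, 0.525, -2.967]
ft_force: [-0.0, -0.6, -0.9]
opening: 0.0119
grasp_force: 107.7
```

```bash
python3 st.py
```

```text
t 9.45 grip 0.0119 108
lid in mouth mm [ 0.1  0.6 -1.4] F mouth [-0.6 -0.6 -0.8] T mouth [ 0.01  0.6  -0.01]
rot from nominal deg (tool) [-0.11 -0.11  0.01] j [ 0.14  0.15 -0.34  0.56  0.02 -0.03]
```

Emit:
carry_out(deltas=[0,0,0,0,-0.01,0.04,-1,0,0,0,0,0,0.04,-1,0,0,0,0,0,0.04,-1,0,0,0,0,0,0,-1])

```text
time: 9.95
tcp_pos: [0.6351, 0.1807, 0.1969]
ee_rot: [3.14, 0.526, -2.967]
ft_force: [-3.0, -1.3, 2.1]
opening: 0.0121
grasp_force: 108.0
```

```bash
python3 st.py
```

```text
t 9.95 grip 0.0121 108
lid in mouth mm [ 0.3  0.  -7. ] F mouth [-1.7 -0.7  3.4] T mouth [-0.09  0.84 -0.02]
rot from nominal deg (tool) [-0.11 -0.13  0.01] j [ 0.14  0.16 -0.34  0.54  0.02 -0.03]
```

Ears are in the notches and the seal force is as expected. Pushing down to the stop.

Emit:
carry_out(deltas=[0,0,0,0,0,0.04,-1,0,0,0,0,0,0.04,-1,0,0,0,0,0,0.03,-1,0,0,0,0,0,0,-1])

```text
time: 10.45
tcp_pos: [0.6375, 0.1811, 0.1928]
ee_rot: [3.14, 0.526, -2.967]
ft_force: [-9.8, -2.8, 9.3]
opening: 0.0119
grasp_force: 110.2
```

```bash
python3 st.py
```

```text
t 10.45 grip 0.0119 110
lid in mouth mm [  0.4   0.  -11.8] F mouth [-4.2 -1.1 13.2] T mouth [-0.16  1.34  0.  ]
rot from nominal deg (tool) [-0.1  -0.16  0.01] j [ 0.14  0.16 -0.35  0.53  0.02 -0.03]
```

Emit:
carry_out(deltas=[0,0,0,0.01,0,0.02,-1,0,0,0.08,0,0,0.01,-1,0,0,0.12,0,0,0,-1,0,0,0.12,0,0,0,-1,0,0,0.12,0,0,0,-1,0,0,0,0,0,0,-1])

```text
time: 11.2
tcp_pos: [0.6391, 0.1814, 0.1936]
ee_rot: [2.894, 0.475, 2.815]
ft_force: [-11.0, -1.7, 17.0]
opening: 0.0122
grasp_force: 110.9
```

```bash
python3 st.py
```

```text
t 11.2 grip 0.0122 111
lid in mouth mm [  2.4   0.1 -11.9] F mouth [-1.2  0.3 20.3] T mouth [-0.12  0.75 -0.02]
rot from nominal deg (tool) [-0.19 -0.4  25.3 ] j [ 0.14  0.16 -0.35  0.53  0.02  0.41]
```

Emit:
carry_out(deltas=[0,0,0.14,0,0,0,-1,0,0,0.14,0,0,0,-1,0,0,0.14,0,0,0,-1,0,0,0.14,0,0,0,-1,0,0,0.14,0,0,0,-1,0,0,0.14,0,0,0,-1,0,0,0.1,0,0,0,-1,0,0,0,0,0,0,-1])

```text
time: 12.2
tcp_pos: [0.639, 0.1814, 0.1936]
ee_rot: [2.618, 0.094, 1.91]
ft_force: [-10.6, -2.1, 17.6]
opening: 0.012
grasp_force: 111.0
```

```bash
python3 st.py
```

```text
t 12.2 grip 0.012 111
lid in mouth mm [  2.3   0.  -11.9] F mouth [-0.6 -0.2 20.7] T mouth [-0.2   0.96  0.14]
rot from nominal deg (tool) [-0.37 -0.29 79.13] j [ 0.14  0.16 -0.35  0.53  0.02  1.35]
```

Emit:
carry_out(deltas=[0,0,0.03,0,0,0,-1,0,0,0.03,0,0,0,-1,0,0,0,0,0,0,-1])

```text
time: 12.58
tcp_pos: [0.6381, 0.1813, 0.193]
ee_rot: [2.616, 0.065, 1.86]
ft_force: [-16.1, -3.3, 19.3]
opening: 0.012
grasp_force: 111.8
```

```bash
python3 st.py
```

```text
t 12.575 grip 0.012 112
lid in mouth mm [  1.1   0.1 -12. ] F mouth [-4.5 -0.5 24.9] T mouth [-0.27  1.71  0.6 ]
rot from nominal deg (tool) [-0.29 -0.19 82.48] j [ 0.14  0.16 -0.35  0.53  0.02  1.41]
```

The stop is felt (0.6 N·m). I'll ease back 1°, let the seal lift the lid into the seats, and check.

Emit:
carry_out(deltas=[0,0,-0.02,0,0,-0.02,-1,0,0,0,0,0,-0.03,-1,0,0,0,0,0,-0.03,-1,0,0,0,0,0,0,-1])

```text
time: 13.08
tcp_pos: [0.6367, 0.181, 0.1952]
ee_rot: [2.618, 0.074, 1.877]
ft_force: [-5.2, -0.6, 7.3]
opening: 0.0121
grasp_force: 109.1
```

```bash
python3 st.py
```

```text
t 13.075 grip 0.0121 109
lid in mouth mm [ 1.   0.1 -9.3] F mouth [-0.9  0.3  8.9] T mouth [-0.13  0.71  0.05]
rot from nominal deg (tool) [-0.27 -0.14 81.36] j [ 0.14  0.16 -0.35  0.54  0.02  1.39]
```

Emit:
carry_out(deltas=[0,0,0,0,0,-0.02,-1,0,0,0,0,0,0,-1])

```text
time: 13.32
tcp_pos: [0.6363, 0.1809, 0.1956]
ee_rot: [2.619, 0.074, 1.877]
ft_force: [-0.2, 0.2, 5.0]
opening: 0.0123
grasp_force: 108.7
```

```bash
python3 st.py
```

```text
t 13.325 grip 0.0123 109
lid in mouth mm [ 0.9  0.1 -8.8] F mouth [2.3 0.3 4.4] T mouth [-0.07  0.13  0.02]
rot from nominal deg (tool) [-0.26 -0.12 81.37] j [ 0.14  0.16 -0.35  0.54  0.02  1.39]
```

It's stiff against lifting at -8.8 mm, so it's locked. Opening and withdrawing.

Emit:
carry_out(deltas=[0,0,0,0,0,0,-0.2,0,0,0,0,0,0,-0.2,0,0,0,0,0,0,-0.2,0,0,0,0,0,-0.2,-0.2,0,0,0,0,0,-0.5,-0.2,0,0,0,0,0,-0.7,-0.2,0,0,0,0,0,-0.7,-0.2,0,0,0,0,0,0,-0.2])

```text
time: 14.32
tcp_pos: [0.5837, 0.1715, 0.2896]
ee_rot: [2.615, 0.075, 1.876]
ft_force: [0.0, -0.2, 0.2]
opening: 0.0342
grasp_force: 0.0
```

Run:
```python
from st import *
o,M,Rt=st()
p=get_image('wrist'); cv2.imwrite('pics/w5.png',p['img'])
pm=np.array([.6415,.1818,.185]); n=0
C=cloud(p,np.ones((420,560),bool),o); L=(C-pm)@M*1000
r=np.hypot(L[:,0],L[:,1]); k=(r<38)&(abs(L[:,1])<60)
print(len(L[k]),np.percentile(L[k][:,2],[10,50,90,97])) # disc top expect 8.5, bar top 36.5
b=L[(r<45)&(L[:,2]>25)&(L[:,2]<45)]; print(cv2.minAreaRect(b[:,:2].astype(np.float32)),len(b))
```

```text
t 14.325 grip 0.0342 0
lid in mouth mm [ 1.6 -0.1 99.3] F mouth [ 0.1 -0.2  0.2] T mouth [-0.04  0.42  0.02]
rot from nominal deg (tool) [-0.41 -0.3  81.36] j [ 0.14  0.02 -0.26  0.76  0.02  1.39]
31519 [  8.42807623 173.56264099 203.58158642 207.83520109]
((1.2635987997055054, 0.6452140808105469), (14.0169095993042, 57.275936126708984), 8.391608238220215) 1730
```

View pics/w5.png

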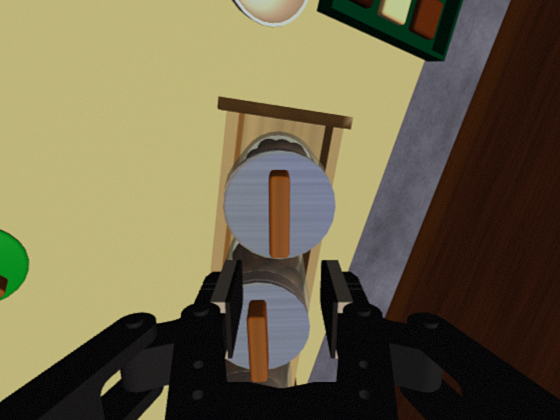

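The lid sits at (280,203), parallel to the shut neighbour at (258,325). Its disc top is at 8.4 mm (8.5 expected), the bar is turned 81.6°, and the gripper is clear.

```bash
python3 -c "
from station import *
print(hand_in())"
```

```text
the job is handed in; nothing more can be done
None
```

The grey steel lid is on the open left-hand jar, pushed down, turned about 81° clockwise to its stop and locked home; the gripper let go and backed clear, and I handed the job in at about 14 s.

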